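Take the top pan off the pile and stand it under the honey tap

TASK

Lift the top pan off the pile of nested steel pans and set it down upright on the bench away from the pile; then take it again by its handle and stand it on the round drip plate under the honey tank's spout, its whole base on the plate and its handle pointing away from the tank. Keep the pan upright, leave the other two pans stacked in their stand, and do not knock over or push aside the bottles.

Things in the scene. Friction and masses are not known exactly. Their poses are not given: they have to be found in the camera images.
- top_pan: The pan to move: uppermost of three equal nested round steel pans with a bar handle, 75 mm tall, 0.22 kg. Origin: centre of its underside; z up, x along its handle. Outer diameter 88 mm up to 36 mm height, 104 mm from there to the rim. Its lower 36 mm sits inside the next pan, its step on that pan's rim: raise it straight up by 50 mm (80 mm clears the guide plates) before moving sideways.
- top_pan_handle: The straight bar handle of the top pan, part of it: steel bar 18 mm wide, 22 mm tall, running along the pan's +x from 52 to 150 mm out from the pan's axis, between 50 and 72 mm above its underside. The origin and axes coincide with those of top_pan.
- top_pan_handle_mid (a point): Middle of the top pan's handle, 100 mm from the pan's axis, 61 mm above its underside, at mid-width.
- top_pan_rim (a point): Centre of the top pan's mouth, at rim height. The wall below the rim is upright, 4 mm thick, inner radius 48, outer 52 mm (12 flat facets, corners at 54 mm), with the inside clear 35 mm deep. It can be pinched from above anywhere away from the handle.
- mid_pan: The second pan of the pile, equal to the top pan, which sits 39 mm higher on it. Same origin and axes. It stays in the pile.
- low_pan: The lowest pan of the pile, equal to the others, standing on the stand's 6 mm base. Same origin and axes. It stays in the pile.
- stand: Fixed dark steel stand of the pile. Origin: centre of its round 132 mm foot, on the bench; x along the pans' handles. Two upright guide plates, 3 mm thick, 186 mm tall, stand at y = +-16.5 mm from x = 60 to 152 mm, with the handles between them (30 mm clear gap): a handle cannot be gripped there.
- tank: Fixed bench-top stainless honey tank. Origin: on the bench under the centre of the round drip plate; z up. The barrel (diameter 250 mm, 75 to 345 mm high, on legs) has its axis at y = -215 mm; the tap pipe (22 mm diameter, axis 148 mm high, its small lever up to 190 mm) runs from it along y to the spout over the origin. The +y side is open.
- drip_plate (a point): Centre of the top of the round drip plate (130 mm diameter, 12 mm thick), straight below the spout.
- spout_tip (a point): Lower end of the spout, 24 mm diameter, 115 mm above the bench, so 28 mm above the rim of a pan on the plate: no room for a gripper that holds the rim.
- bottle_a: Dark capped honey bottle, standing at the back in the middle; a bystander, 60 mm diameter, 145 mm tall. Origin: centre of its underside.
- bottle_b: Dark capped honey bottle, standing in front of the pile, near the robot on its left; a bystander, 60 mm diameter, 145 mm tall. Origin: centre of its underside.
- bottle_c: Dark capped honey bottle, standing on the robot's near right, beside the tank's plate; a bystander, 60 mm diameter, 145 mm tall. Origin: centre of its underside.
- bottle_d: Dark capped honey bottle, standing at the back right; a bystander, 60 mm diameter, 145 mm tall. Origin: centre of its underside.
Things that resemble listed ones, but are neither listed nor needed, are in the scene too. What is shaped like the top_pan but green or pink is not meant.

How it is judged:
By the outcome, as a careful person would: the job done as asked, in the order asked, and still so for the second after the job is handed in, with the robot touching nothing.
It also fails if it takes over 61 s, if anything falls off the work surface, if the arm or the gripper's body presses on something with over 40 N, if the wrist force passes 120 N, or if a joint passes its speed limit or range.

ROBOT

A 6-joint arm with a two-finger parallel gripper is mounted at the origin on the work surface. World frame = base frame: x ahead of the robot, y to its left, z up, the work surface at z = 0. Lengths are in mm, angles in rad, forces in N, time in s.
With the tool pointing down it reaches from about 375 to 750 mm from the base axis. Payload 9 kg.
Tool frame: the origin (TCP) lies on the centre line of the jaws, within the pads' length; the fingertips stand 19 mm ahead of it and the grasp point (between the pads) is the TCP (robot.tcp_to_tips is the distance from the TCP to the fingertips, in mm); z points along the fingers, y is the line along which they close (so a half turn about z gives the same grasp; the last joint's range is limited). The gripper opens to 85 mm and grips with 20 to 120 N. Pads are 22 mm wide; open, the fingers measure 114 mm over their backs; the gripper's body (76 mm by 85 mm) begins 54 mm behind the grasp point. The pads swing forward as they close: fully open they stand 13 mm farther back than shut.
Start: joints at [0.893, 0.104, 0.097, 1.564, 0, 1.353], TCP at [266.271, 537.715, 217.431] pointing down, gripper open.
Joint ranges: [-2.99, 2.99], [-0.84, 1.86], [-1.1, 1.16], [-1.84, 2.11], [-1.51, 1.56], [-3.14, 3.14]. Speed limits (rad/s): [2.22, 2.22, 2.57, 3.14, 3.14, 3.14].

INTERFACE

Orientations are given as a unit quaternion [w, x, y, z].
In Python, from station import robot, ik, snapshot, calibration, telemetry gives the robot as it stands. Calls block until the motion is done:
- robot.move_ptp(position, orientation): joint-space move of the TCP to a pose.
- robot.line_to(position, v=150, ori=None, contact_N=None): straight line of the TCP; ori=None keeps the orientation; v is the mean speed in mm/s. With contact_N (N) it stops when the force on the tool has changed by that much, and returns True; else False.
- robot.goto_joints(angles): joint-space move.
- robot.grip(opening, strength=None): finger opening in mm; strength is the grip in N (None keeps the last); returns when the fingers have stopped.
- robot.pause(seconds).
- ik(position, orientation): joint angles nearest the present ones, or None.
- snapshot(name): name is "scene" or "top" or "wrist"; returns (picture, depth): 400x640x3 uint8, red, green, blue; 400x640 float32, mm along the optical axis (not along the pixel's ray), 0 where there is no reading.
- calibration(name): a dict with "fovy" (degrees; the focal length in pixels is half the picture's height over the tangent of half this angle, whatever the lens; pixels are square), "cx", "cy" (the principal point, pixels), "k1" (the pictures are not rectified: a ray, as slopes to the right and down, at radius r is drawn at 1 + k1 r^2 times it, then the intrinsics apply), "R" (3x3) and "t" (3): a world point X has camera coordinates R X + t. Camera axes: x right, y down, z forward; pixel columns grow to the right and rows downward; lengths in mm; the calibration is good to about 2 mm. A picture is of the moment at which its call begins: read the wrist's pose just before it. calibration takes no time and is no camera call; for the wrist camera it gives the pose at the moment of the call.
A pose or a line that the arm cannot do raises robot.PlanningError and nothing moves.
- robot.hand_in(): hands the job in; it is judged then, once.
Readings, each from a call of its own:
- telemetry.read_time(): time.
- telemetry.read_qpos(): joint angles.
- telemetry.read_joint_vel(): joint speeds.
- telemetry.read_joint_efforts(): joint torques, N m.
- telemetry.read_position(): TCP position.
- telemetry.read_eef_rot(): TCP orientation.
- telemetry.read_ft_force(): force on the tool from outside, world axes, zero at the start.
- telemetry.read_moment(): the same for the moment, N m.
- telemetry.read_gripper_width(): finger opening in mm.
- telemetry.read_grip_force(): force on a finger pad.
Only numpy, scipy, OpenCV 4.12 (cv2) and the standard library are available. Lean on these libraries where they do the work, as an engineer would, in place of code of your own. Each camera call takes 0.05 s, during which the arm holds its last target. There are 200 camera calls.

## Working session

There is one attempt and no reset: what is moved stays moved. The work goes in short steps, each a Python script; the robot and the scene stay as the last script left them, time stands still between calls to the robot, and variables do not carry over. Pictures are saved under pics/ and viewed, at most 10 in all, crops included, and the job is handed in when it is done.

```bash
mkdir -p pics; ls; cat > h.py <<'E'
import numpy as np, cv2
from station import robot, ik, snapshot, calibration, telemetry
def cloud(depth,c):
    f=200/np.tan(np.radians(c["fovy"])/2)
    h,w=depth.shape
    K=np.array([[f,0,c["cx"]],[0,f,c["cy"]],[0,0,1.]])
    u,v=np.meshgrid(np.arange(w),np.arange(h))
    p=np.stack([u,v],-1).reshape(-1,1,2).astype(np.float64)
    s=cv2.undistortPoints(p,K,np.array([c["k1"],0,0,0,0.]))[:,0]
    X=np.c_[s,np.ones(len(s))]*depth.reshape(-1,1)
    W=(X-np.array(c["t"]))@np.array(c["R"])
    W[depth.ravel()<=0]=np.nan
    return W.reshape(h,w,3)
def shot(n):
    c=calibration(n); p,d=snapshot(n); return p,d,c,cloud(d,c)
E
python3 - <<'E'
from h import *
for n in ("scene","top"):
    p,d,c,W=shot(n); np.savez(n,p=p,d=d,W=W); cv2.imwrite(f"pics/{n}0.png",p[:,:,::-1])
    print(n,c)
E
```

```text
pics
scene {'fovy': 52.4854395763862, 'cx': 322.0394905145786, 'cy': 195.53030355712326, 'k1': -0.03138421485593432, 'R': array([[ 0.18952525,  0.98178901,  0.01305861],
       [ 0.5697366 , -0.09913119, -0.81582671],
       [-0.79967518,  0.16205973, -0.57814899]]), 't': array([-203.56870556, -157.28984831, 1720.89272021])}
top {'fovy': 42.18370651179946, 'cx': 310.2103532427468, 'cy': 206.01074535072146, 'k1': -0.17024705569829096, 'R': array([[-1.47079065e-02, -9.99891158e-01, -1.16164388e-03],
       [-9.93252857e-01,  1.47438962e-02, -1.15027736e-01],
       [ 1.15032343e-01, -5.38011087e-04, -9.93361601e-01]]), 't': array([ 102.85374408,  474.34569386, 1691.42224135])}
```

View pics/scene0.png

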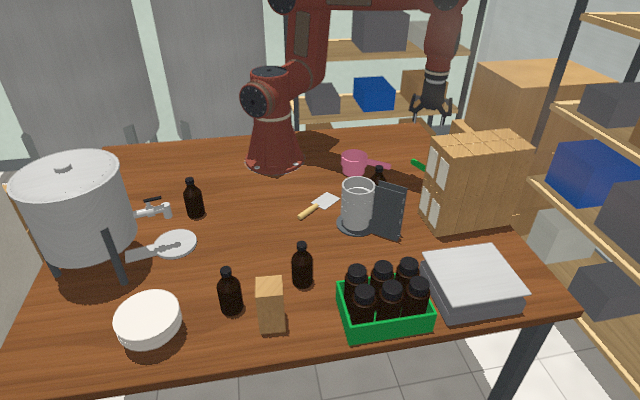

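View pics/top0.png

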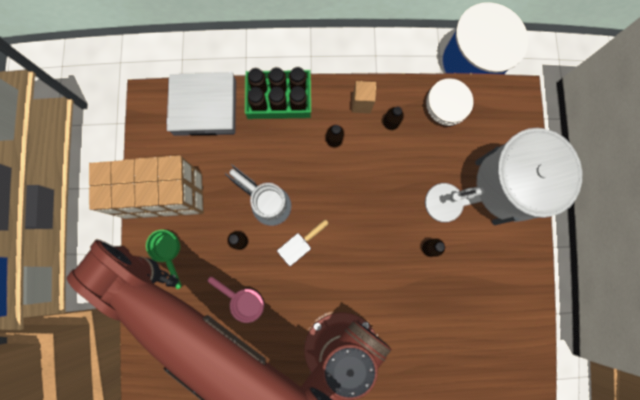

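The scene view shows the steel pile with its guide plates at (358,203), plate at (175,243), tap at (150,210). The bottles are at scene (194,198), (302,265), (230,292) and (378,180). In the top view the pile is at (268,203) with its handle toward (237,180), the plate at (445,202), and bottles a–d at (335,135)/(394,117)/(237,240)/(433,247).

Lookalikes for top_pan, in top-view pixels: pink pan (247,305), green pan (163,245), steel pile (268,203). I choose the steel pile because it is uncoloured, nested and in the stand with guide plates.

```bash
cat > m.py <<'E'
from h import *
from scipy.optimize import least_squares
def circ(P):
    r=least_squares(lambda q:np.hypot(P[:,0]-q[0],P[:,1]-q[1])-q[2],[*P[:,:2].mean(0),50],loss="soft_l1",f_scale=2).x
    return r
T=np.load("top.npz");S=np.load("scene.npz")
def show(n,W,u,v): print(n,(u,v),W[v,u].round(1))
for n,D,pts in (("top",T,[(268,203),(237,180),(445,202),(335,133),(394,117),(237,240),(433,247),(541,171)]),("scene",S,[(358,183),(175,243),(302,247),(226,271),(380,170),(190,182)])):
    for u,v in pts: show(n,D["W"],u,v)
Wt=T["W"].reshape(-1,3);Ws=S["W"].reshape(-1,3)
c0=T["W"][203,268,:2]
for n,W in (("top",Wt),("scene",Ws)):
    near=np.hypot(*(W[:,:2]-c0).T)<230
    A=W[near]
    h,e=np.histogram(A[:,2],np.arange(0,210,6)); print(n,[(int(a),int(b)) for a,b in zip(e,h) if b])
    Q=A[(A[:,2]>150)&(A[:,2]<168)]; Q=Q[np.hypot(*(Q[:,:2]-c0).T)<75]; print("rim",len(Q),circ(Q).round(1),np.median(Q[:,2]))
    G=A[A[:,2]>172]; 
    if len(G)>5:
        m=G.mean(0); u,s,v=np.linalg.svd((G-m)[:,:2]); print("guides",len(G),m,v[0],s, G[:,2].max())
    p0=T["W"][202,440,:2]
    B=W[(np.hypot(*(W[:,:2]-p0).T)<90)]; B=B[(B[:,2]>7)&(B[:,2]<18)]; print("plate",len(B),circ(B).round(1),B.mean(0), (B[:,:2].max(0)+B[:,:2].min(0))/2,np.ptp(B[:,:2],axis=0))
    C=W[(W[:,1]<-350)&(W[:,1]>-950)&(W[:,0]>300)&(W[:,0]<800)&(W[:,2]>330)&(W[:,2]<375)]; 
    if len(C): print("barrel",len(C),C.mean(0),(C.max(0)+C.min(0))/2,np.ptp(C,axis=0))
    T2=W[(np.hypot(*(W[:,:2]-p0).T)<85)&(W[:,2]>120)&(W[:,2]<195)]
    if len(T2): print("tap",len(T2),T2.min(0),T2.max(0))
np.set_printoptions(suppress=True)
for n,D,(x0,x1,y0,y1) in (("top",T,(215,295,160,225)),("scene",S,(320,410,165,245))):
    cv2.imwrite(f"pics/crop_{n}.png",cv2.resize(D["p"][y0:y1,x0:x1,::-1],None,fx=4.4,fy=4.4,interpolation=2))
a=cv2.imread("pics/crop_top.png");b=cv2.imread("pics/crop_scene.png");H=max(len(a),len(b))
cv2.imwrite("pics/crop.png",np.hstack([cv2.copyMakeBorder(i,0,H-len(i),0,0,0) for i in(a,b)]))
E
python3 m.py
```

```text
top (268, 203) [480.8 231.1  86.1]
top (237, 180) [547.8 323.4 141.7]
top (445, 202) [ 485.1 -362.2    6.8]
top (335, 133) [693.4  14.3 141.7]
top (394, 117) [ 752.9 -180.4  111.5]
top (237, 240) [360.4 322.9 143.6]
top (433, 247) [ 330.  -288.7  115.6]
top (541, 171) [ 529.1 -557.6  344.1]
scene (358, 183) [436.5 241.8 133.1]
scene (175, 243) [ 489.1 -356.9    9.6]
scene (302, 247) [719.3  12.9 142.2]
scene (226, 271) [ 772.2 -183.4  142. ]
scene (380, 170) [377.6 335.6 137.7]
scene (190, 182) [ 341.1 -299.7  136. ]
top [(0, 5326), (6, 1193), (12, 139), (18, 67), (24, 23), (30, 15), (36, 12), (42, 18), (48, 16), (54, 21), (60, 20), (66, 30), (72, 29), (78, 84), (84, 295), (90, 203), (96, 99), (102, 80), (108, 57), (114, 99), (120, 111), (126, 51), (132, 34), (138, 58), (144, 72), (150, 151), (156, 175), (162, 44), (168, 16), (174, 13), (180, 35), (186, 44), (192, 8), (198, 10)]
rim 204 [482.1 227.8  50.5] 157.93973844852889
guides 262 [501.23757414 414.7074192  224.54194509] [ 0.39562671 -0.9184114 ] [1205.9204653   296.01856008] 305.1725628364253
plate 844 [ 484.  -358.1   47.2] [ 
[... 569 characters left out ...]
8), (126, 158), (132, 161), (138, 180), (144, 170), (150, 155), (156, 173), (162, 76), (168, 110), (174, 106), (180, 112), (186, 34), (192, 11), (198, 12)]
rim 229 [484.2 230.   50.3] 156.46330770416674
guides 515 [515.08476725 386.95339993 208.64723754] [-0.40580762  0.91395852] [1867.88703686  442.18562787] 301.03315957534556
plate 884 [ 486.8 -357.1   46.4] [ 487.99855498 -357.19318328   10.00051444] [ 484.33544977 -356.16075772] [134.65503112 127.87866153]
barrel 579 [ 538.82259874 -559.90096936  333.97922741] [ 535.53831352 -563.48450373  338.3792201 ] [135.01509172 208.84010982  16.75409839]
tap 386 [ 473.30143659 -425.27262193  120.10974678] [ 513.22105074 -345.90124304  191.16846952]
```

View pics/crop.png

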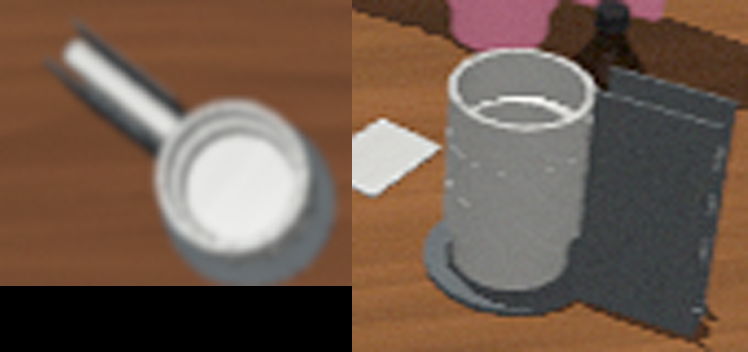

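The crop confirms a plain steel pan on top of a nested pile. Its handle lies between dark guide plates, pointing up-left in the top view. Both views give the rim centre at about (483,229,157), against 159 expected, and the plate at about (486,-357,10–12). The barrel at (533,-564) is 212 mm from the plate, against 215 expected. Next I refine with the wrist camera.

```bash
cat >> h.py <<'E'
def q(deg):  # tool down, jaws closing along heading deg
    from scipy.spatial.transform import Rotation as Ro
    a=np.radians(deg); y=np.array([np.cos(a),np.sin(a),0]); z=np.array([0,0,-1.])
    r=Ro.from_matrix(np.c_[np.cross(y,z),y,z]).as_quat(); return [float(r[3]),*map(float,r[:3])]
def st(): print("t",round(telemetry.read_time(),2),"p",np.round(telemetry.read_position(),1),"F",np.round(telemetry.read_ft_force(),1),"w",round(telemetry.read_gripper_width(),1),"j6",np.round(telemetry.read_qpos()[[0,5]] if hasattr(telemetry.read_qpos(),'shape') else telemetry.read_qpos(),2))
E
python3 - <<'E'
from h import *
for a in (55,235):
  for p in ((454,188,330),(454,188,150)): print(a,np.round(ik(p,q(a)),2))
for a in (102,282,12,192):
  for p in ((498,38,80),(464,-259,80)): print(a,p,np.round(ik(p,q(a)),2))
p=telemetry.read_position(); robot.line_to([p[0],p[1],330],v=250)
j5=[ik((454,188,330),q(a)) for a in (55,235)]
a=(55,235)[int(np.argmin([abs(j[5]) for j in j5]))]
for k,(x,y) in enumerate(((440,170),(400,240))):
    robot.move_ptp([x,y,380],q(a)); robot.pause(0.2)
    P,d,c,W=shot("wrist"); np.savez(f"w{k}",p=P,d=d,W=W); cv2.imwrite(f"pics/w{k}.png",P[:,:,::-1])
    print("cam",-np.array(c["R"]).T@c["t"],np.array(c["R"])[2]); st()
I=np.hstack([cv2.resize(cv2.imread(f"pics/w{k}.png"),(400,250)) for k in (0,1)])
cv2.imwrite("pics/w.png",I)
E
```

```text
55 [ 0.13 -0.17  0.04  1.78  0.    0.74]
55 [ 0.13 -0.23 -0.35  1.46  0.    0.74]
235 [ 0.13 -0.17  0.04  1.78  0.   -2.41]
235 [ 0.13 -0.23 -0.35  1.46  0.   -2.41]
102 (498, 38, 80) [-0.19 -0.19 -0.44  1.32  0.   -0.4 ]
102 (464, -259, 80) [-0.76 -0.08 -0.34  1.31  0.   -0.96]
282 (498, 38, 80) [-0.19 -0.19 -0.44  1.32  0.    2.75]
282 (464, -259, 80) [-0.76 -0.08 -0.34  1.31  0.    2.18]
12 (498, 38, 80) [-0.19 -0.19 -0.44  1.32  0.    1.18]
12 (464, -259, 80) [-0.76 -0.08 -0.34  1.31  0.    0.61]
192 (498, 38, 80) [-0.19 -0.19 -0.44  1.32  0.   -1.97]
192 (464, -259, 80) [-0.76 -0.08 -0.34  1.31  0.   -2.54]
cam [384.06821307 209.49297253 536.45611822] [ 0.21816677 -0.15275902 -0.96388171]
t 2.47 p [439.9 170.6 379.9] F [-0.6  0.3  0.3] w 85.6 j6 [0.09 0.7 ]
cam [344.74951785 278.39985812 536.39200475] [ 0.21783935 -0.15352543 -0.96383399]
t 3.13 p [400.5 239.4 379.8] F [-0.1 -0.2  0.3] w 85.5 j6 [0.26 0.87]
```

View pics/w.png

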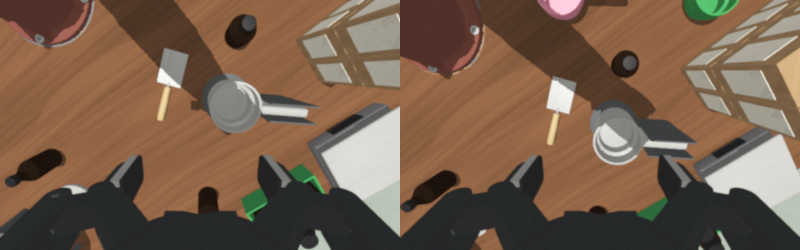

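Both wrist views show the pile, with the pan at about (376,163) and (986-640=346,220) full-size, and the handle between the plates. Now I fit the rim, handle and guide heading from the depth in both.

```bash
cat > m2.py <<'E'
from h import *
from scipy.optimize import least_squares
c0=np.array([483,229.]); res=[]
for n in ("w0","w1","top","scene"):
    W=np.load(n+".npz")["W"].reshape(-1,3); W=W[np.isfinite(W[:,2])]
    r=np.hypot(*(W[:,:2]-c0).T)
    R=W[(r>42)&(r<62)&(W[:,2]>145)&(W[:,2]<170)]
    ztop=np.percentile(R[:,2],80); R=R[abs(R[:,2]-ztop)<5]
    f=least_squares(lambda s:np.hypot(R[:,0]-s[0],R[:,1]-s[1])-50.5,c0,loss="soft_l1",f_scale=2).x
    d=W[:,:2]-f; r=np.hypot(*d.T)
    t=np.degrees(np.arctan2(d[:,1],d[:,0]))
    H=(r>75)&(r<148)&(W[:,2]>145)&(W[:,2]<163)&(abs(t-55)<12)
    G=(r>65)&(r<160)&(W[:,2]>178)&(W[:,2]<194)&(abs(t-55)<20)
    def line(m):
        if m.sum()<8: return None
        Q=W[m][:,:2]; vx,vy,x,y=cv2.fitLine(Q.astype(np.float32),cv2.DIST_HUBER,0,.01,.01).ravel()
        a=np.degrees(np.arctan2(vy,vx))%180; return round(float(a),1),round(float((f[0]-x)*vy-(f[1]-y)*vx),1),int(m.sum()),round(float(np.median(W[m][:,2])),1)
    print(n,"rim",f.round(1),len(R),round(float(np.median(R[:,2])),1),"handle",line(H),"mean dir",round(float(np.median(t[H])),1),"guides",line(G), round(float(np.mean(t[G])),1))
    # bottles
    for nm,b in (("a",(698,13)),("b",(368,328)),("c",(335,-295)),("d",(760,-183))):
        m=(np.hypot(*(W[:,:2]-b).T)<60)&(W[:,2]>125)&(W[:,2]<155)
        if m.sum()>6: print("  ",nm,W[m].mean(0).round(0),W[m][:,2].max().round(0))
E
python3 m2.py
```

```text
w0 rim [481.2 228. ] 1065 158.9 handle (47.7, 7.0, 1001, 155.4) mean dir 51.2 guides (75.4, -44.1, 560, 185.6) 51.0
   b [363. 333. 144.] 148.0
   c [ 330. -299.  141.] 147.0
w1 rim [481.  228.2] 997 158.7 handle (45.8, 9.5, 833, 155.7) mean dir 50.7 guides (27.5, 45.6, 552, 185.0) 52.7
   b [363. 334. 145.] 148.0
   c [ 329. -298.  140.] 147.0
top rim [481.6 226.7] 115 159.5 handle (49.6, 3.1, 140, 156.1) mean dir 51.2 guides (28.1, 43.8, 65, 185.7) 52.1
   a [706.  11. 144.] 152.0
   b [365. 334. 144.] 155.0
   c [ 331. -302.  144.] 155.0
   d [ 765. -187.  143.] 153.0
scene rim [483.5 229.4] 156 157.1 handle (116.1, 125.3, 57, 153.6) mean dir 44.4 guides (27.8, 41.7, 143, 182.7) 50.8
   a [713.  13. 140.] 147.0
   b [369. 334. 139.] 149.0
   c [ 336. -302.  139.] 148.0
   d [ 772. -185.  140.] 146.0
```

```bash
python3 - <<'E'
from h import *
f=np.array([481.2,228.1]); hs=[]
for n in ("w0","w1","top"):
    W=np.load(n+".npz")["W"].reshape(-1,3); d=W[:,:2]-f; a=51.
    for _ in range(15):
        u=np.array([np.cos(np.radians(a)),np.sin(np.radians(a))]); l=d@u; s=d@np.array([-u[1],u[0]])
        m=(l>65)&(l<145)&(abs(s)<9.5)&(W[:,2]>150)&(W[:,2]<161)
        a+=np.degrees(np.median(s[m]/l[m]))
    g=(l>65)&(l<150)&(abs(s)<22)&(W[:,2]>180)&(W[:,2]<190)
    print(n,round(a,2),m.sum(),"guide sides",np.median(s[g&(s>0)]).round(1),np.median(s[g&(s<0)]).round(1)); hs.append(a)
h=float(np.mean(hs[:2])); u=np.array([np.cos(np.radians(h)),np.sin(np.radians(h))])
np.save("h.npy",h); p=f-50*u; print(h,p)
robot.grip(40,60)
robot.move_ptp([*p,230],q(h)); robot.line_to([*p,180],v=150)
print("contact",robot.line_to([*p,150],v=40,contact_N=12)); st()
robot.grip(0,80); st(); print(telemetry.read_grip_force())
z=telemetry.read_position()[2]
robot.line_to([*p,z+20],v=40); st()
robot.line_to([*p,z+110],v=100); robot.pause(.2); st()
cv2.imwrite("pics/lift.png",snapshot("scene")[0][100:340,130:450,::-1])
E
```

```text
w0 51.16 856 guide sides 17.0 -16.0
w1 50.02 535 guide sides 19.2 -13.1
top 50.52 130 guide sides 17.7 -15.2
50.591049612315224 [449.45743915 189.46827948]
contact False
t 5.72 p [449.6 189.5 150.2] F [-0.1  0.3 -0.5] w 39.8 j6 [0.13 0.82]
t 6.19 p [449.5 189.5 150.1] F [0.1 0.3 0.1] w 0.0 j6 [0.13 0.82]
0.0
t 6.84 p [449.5 189.5 170.1] F [-0.4  0.  -0.5] w 0.0 j6 [0.13 0.82]
t 8.09 p [449.2 189.5 259.5] F [-0.7 -0.3  0.2] w 0.1 j6 [0.13 0.82]
```

View pics/lift.png

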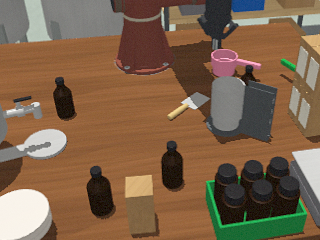

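The gripper closed empty: width 0, with the pan still in the pile at crop (228,100). I'll check where the fingers really are relative to the reported TCP.

```bash
python3 - <<'E'
from h import *
P,d,c,W=shot("scene"); A=W.reshape(-1,3); st(); print(telemetry.read_eef_rot(), robot.tcp_to_tips)
m=(np.hypot(A[:,0]-449,A[:,1]-189)<70)&(A[:,2]>205)&(A[:,2]<340)
for z in range(205,340,10):
    Q=A[m&(A[:,2]>=z)&(A[:,2]<z+10)]
    if len(Q): print(z,len(Q),Q.mean(0).round(0),Q.min(0).round(0),Q.max(0).round(0))
P2,d2,c2,W2=shot("wrist"); B=W2.reshape(-1,3)
m=(np.hypot(B[:,0]-481,B[:,1]-228)<70)&(B[:,2]>145)&(B[:,2]<170)
print("pan now",m.sum(),np.median(B[m],0))
I=np.hstack([cv2.resize(P[60:260,260:460,::-1],(400,400)),cv2.resize(P2[:,:,::-1],(400,250))[:250] if 0 else cv2.copyMakeBorder(cv2.resize(P2[:,:,::-1],(400,250)),0,150,0,0,0)])
cv2.imwrite("pics/chk.png",I); np.savez("w3",p=P2,d=d2,W=W2)
E
```

```text
t 8.19 p [449.3 189.4 259.7] F [-0.2  0.5  0.2] w -0.1 j6 [0.13 0.82]
[-2.46239028e-04  3.37187127e-01  9.41437606e-01 -1.20347920e-04] 19.0
265 3 [455. 190. 274.] [451. 181. 273.] [458. 196. 275.]
275 21 [457. 189. 281.] [447. 179. 276.] [463. 206. 285.]
285 29 [457. 191. 290.] [447. 178. 285.] [463. 205. 295.]
295 30 [457. 188. 300.] [443. 177. 296.] [464. 204. 304.]
305 27 [459. 189. 310.] [446. 178. 305.] [467. 203. 315.]
315 53 [456. 185. 321.] [439. 161. 316.] [476. 210. 325.]
325 82 [455. 186. 330.] [419. 152. 325.] [485. 216. 335.]
335 40 [452. 183. 338.] [421. 150. 335.] [487. 218. 340.]
pan now 3394 [506.92388731 244.562866   158.12325012]
```

View pics/chk.png

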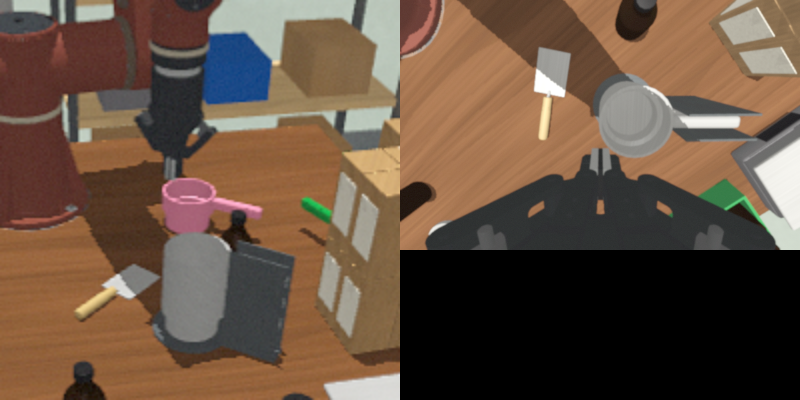

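```bash
python3 - <<'E'
from h import *
c=calibration("scene"); f=200/np.tan(np.radians(c["fovy"])/2)
P,d=snapshot("scene"); W=cloud(d,c)
for z in (241,260,275):
    X=np.array(c["R"])@np.array([449.3,189.4,z])+c["t"]; s=X[:2]/X[2]; s=s*(1+c["k1"]*(s@s)); u,v=s*f+[c["cx"],c["cy"]]
    print(z,"pix",round(u),round(v),"chk crop",round((u-260)*2),round((v-60)*2), W[int(v),int(u)].round(0), X[2].round(),d[int(v),int(u)])
for v in range(136,158,2): print(v,[int(x) for x in d[v,338:356]])
B=np.load("w3.npz")["W"]
for v in (245,255,265,275): print(v,[tuple(int(t) if t==t else -1 for t in B[v,u]) for u in (312,316,328,332)])
E
```

```text
241 pix 345 158 chk crop 170 196 [117. 275.  47.] 1253.0 1644.5997
260 pix 345 152 chk crop 170 185 [114. 279.  68.] 1242.0 1635.9482
275 pix 345 148 chk crop 171 176 [460. 185. 281.] 1233.0 1220.353
136 [1890, 1898, 1900, 1207, 1202, 1200, 1201, 1205, 1201, 1195, 1191, 1189, 1190, 1195, 1185, 1181, 1182, 1187]
138 [1877, 1883, 1875, 1885, 1215, 1208, 1209, 1208, 1205, 1199, 1197, 1193, 1202, 1199, 1188, 1187, 1186, 1187]
140 [1865, 1862, 1872, 1874, 1218, 1219, 1212, 1204, 1207, 1203, 1205, 1208, 1201, 1212, 1864, 1867, 1862, 1868]
142 [1840, 1859, 1855, 1850, 1219, 1218, 1215, 1210, 1211, 1208, 1215, 1208, 1211, 1215, 1851, 1846, 1843, 1854]
144 [1842, 1834, 1832, 1843, 1227, 1221, 1217, 1211, 1214, 1215, 1216, 1214, 1218, 1217, 1829, 1843, 1835, 1830]
146 [1824, 1816, 1818, 1820, 1229, 1219, 1219, 1220, 1215, 1214, 1215, 1217, 1216, 0, 1821, 1821, 1815, 1822]
148 [1804, 1807, 1801, 1803, 1807, 1225, 1222, 1220, 1224, 1217, 1223, 1220, 1796, 1805, 1806, 1802, 1807, 1804]
150 [1791, 1789, 1796, 1786, 1791, 1788, 1790, 1793, 1644, 1225, 1641, 1643, 1643, 1643, 1645, 1651, 1647, 1642]
152 [1778, 1778, 1779, 1774, 1775, 1627, 1625, 1635, 1636, 1642, 1639, 1642, 1656, 1645, 1647, 1645, 1655, 1651]
154 [1754, 1758, 1758, 1762, 1607, 1621, 1631, 1641, 1645, 1639, 1649, 1653, 1657, 1660, 1660, 1653, 1655, 1658]
156 [1750, 1750, 1738, 1749, 1597, 1627, 1643, 1649, 1648, 1653, 1661, 1660, 1657, 1662, 1662, 1662, 1658, 1665]
245 [(438, 193, 287), (439, 194, 286), (442, 199, 287), (444, 200, 286)]
255 [(438, 193, 297), (439, 194, 297), (442, 198, 297), (443, 200, 297)]
265 [(438, 193, 306), (439, 195, 306), (442, 198, 306), (443, 200, 307)]
275 [(437, 194, 316), (440, 193, 310), (441, 199, 315), (442, 200, 316)]
```

Both cameras put the closed fingertips at about z 273 while the reported TCP is 259.7. They should be at 241, so the real tool sits about 32 mm higher than reported and closed above the rim, while x and y agree. I'll correct the height, keep a contact guard and retry.

```bash
python3 - <<'E'
from h import *
h=float(np.load("h.npy")); f=np.array([481.2,228.1]); u=np.array([np.cos(np.radians(h)),np.sin(np.radians(h))]); p=f-50*u
robot.grip(40,60)
robot.line_to([*p,160],v=200)
print("contact",robot.line_to([*p,121],v=40,contact_N=12)); st()
robot.grip(0,80); st(); print(telemetry.read_grip_force())
if telemetry.read_gripper_width()>2:
    z=telemetry.read_position()[2]; print("z",z); np.save("z.npy",z)
    robot.line_to([*p,z+20],v=40); st()
    robot.line_to([*p,z+110],v=100); robot.pause(.2); st()
    P,d,c,W=shot("scene"); np.savez("lift",p=P,W=W)
    P2=snapshot("wrist")[0]
    cv2.imwrite("pics/lift2.png",np.hstack([cv2.resize(P[60:260,260:460,::-1],(400,400)),cv2.copyMakeBorder(cv2.resize(P2[:,:,::-1],(400,250)),0,150,0,0,0)]))
E
```

```text
contact False
t 10.53 p [449.6 189.5 121.3] F [ 0.   0.2 -0.1] w 40.1 j6 [0.13 0.82]
t 10.96 p [449.5 189.4 121.2] F [-0.6 -0.3  1.6] w 2.5 j6 [0.13 0.82]
79.06290292739868
z 121.15203807397394
t 11.61 p [449.5 189.5 141.1] F [-0.4  0.5 -2.8] w 2.5 j6 [0.13 0.82]
t 12.86 p [449.2 189.4 230.6] F [-0.9  0.1 -2. ] w 2.3 j6 [0.13 0.82]
```

View pics/lift2.png

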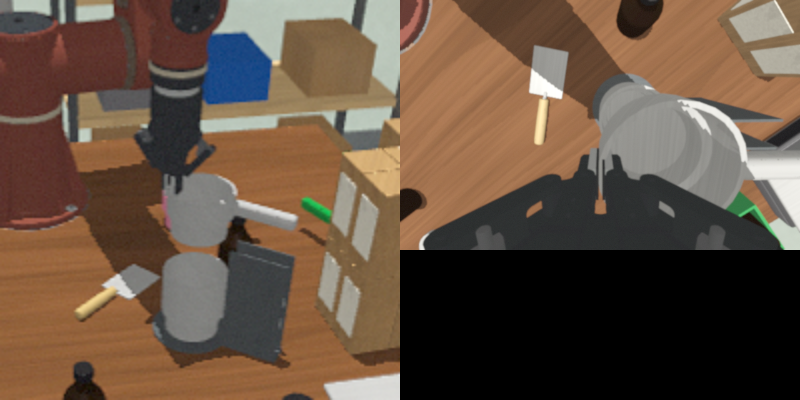

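Pan lifted straight and level at crop (205,210), with a 2.2 N weight reading. The other two pans are still in the stand at (195,300). Next I carry it to the open bench, turn it, and set it down with a contact stop.

```bash
python3 - <<'E'
from h import *
h=102.5; u=np.array([np.cos(np.radians(h)),np.sin(np.radians(h))]); p=np.array([520,-60])-50*u
robot.line_to([*p,231],v=180,ori=q(h)); st()
robot.line_to([*p,55],v=140); st()
print("contact",robot.line_to([*p,25],v=20,contact_N=5)); st()
robot.pause(.2); st(); z=telemetry.read_position()[2]
robot.grip(30,60); robot.pause(.2)
robot.line_to([*p,z+80],v=150)
# look at pan and plate
robot.line_to([430,0,330],v=250,ori=q(h-90)); robot.pause(.2)
out=[]
for k,xy in enumerate(((430,0),(430,-220))):
    if k: robot.line_to([*xy,330],v=250); robot.pause(.2)
    P,d,c,W=shot("wrist"); np.savez(f"x{k}",p=P,W=W); out.append(cv2.resize(P[:,:,::-1],(400,250)))
P,d,c,W=shot("scene"); np.savez("x2",p=P,W=W); P,d,c,W=shot("top"); np.savez("x3",p=P,W=W); st()
cv2.imwrite("pics/x.png",np.vstack([np.hstack(out),np.hstack([cv2.resize(np.load(n)["p"][:,:,::-1],(400,250)) for n in("x2.npz","x3.npz")])]))
E
```

```text
t 14.82 p [ 530.7 -108.4  231.1] F [-0.2  0.9 -1.7] w 2.7 j6 [-0.44 -0.66]
t 16.23 p [ 531.5 -109.1   56. ] F [ 0.   0.2 -2.5] w 2.1 j6 [-0.44 -0.66]
contact True
t 17.16 p [ 530.9 -109.    37.1] F [-0.3 -0.1  5.1] w 2.3 j6 [-0.44 -0.66]
t 17.36 p [ 530.9 -109.    37.1] F [-1.5  0.3  5.5] w 2.4 j6 [-0.44 -0.66]
t 21.98 p [ 430.1 -219.5  330.2] F [ 1.1  0.5 -0.7] w 30.0 j6 [-0.74  0.61]
```

View pics/x.png

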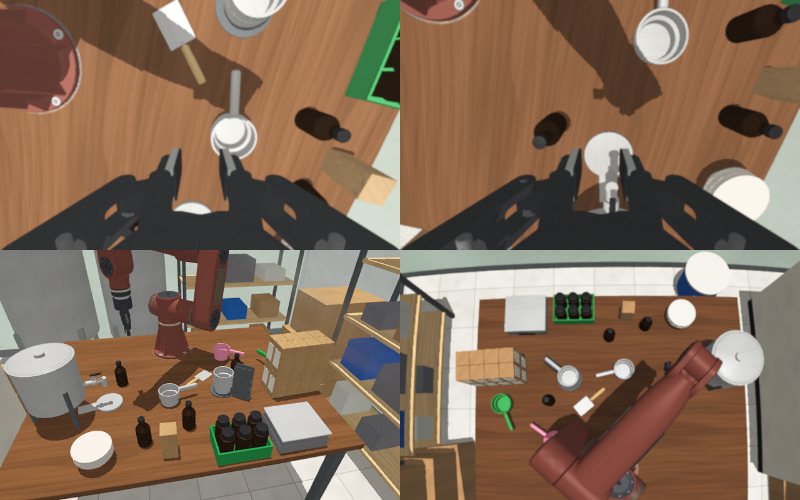

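The pan stands upright on the open bench: x0 (234,135), x1 (660,38), handle toward the pile. The plate is at x1 (608,152), and the bottles are undisturbed. Now I fit the pan, plate and tap from these views.

```bash
cat > m3.py <<'E'
from h import *
from scipy.optimize import least_squares
import sys
def pan(n,c0,z0,a):
    D=np.load(n+".npz");W=D["W"].reshape(-1,3); W=W[np.isfinite(W[:,2])]
    f=np.array(c0,float)
    for _ in range(3):
        r=np.hypot(*(W[:,:2]-f).T); R=W[(r>40)&(r<60)&(abs(W[:,2]-z0-75)<5)]
        f=least_squares(lambda s:np.hypot(R[:,0]-s[0],R[:,1]-s[1])-50.5,f,loss="soft_l1",f_scale=2).x
    d=W[:,:2]-f
    for _ in range(15):
        u=np.array([np.cos(np.radians(a)),np.sin(np.radians(a))]); l=d@u; s=d@np.array([-u[1],u[0]])
        m=(l>65)&(l<146)&(abs(s)<14)&(abs(W[:,2]-z0-71)<6); a+=np.degrees(np.median(s[m]/l[m]))
    print(n,"pan",f.round(1),"rim z",np.median(R[:,2]).round(1),"heading",round(a,1),"handle z",np.median(W[m][:,2]).round(1),m.sum(),len(R))
def plate(n):
    D=np.load(n+".npz"); W=D["W"]; p=D["p"].astype(int)
    m=(p.min(2)>110)&(p.max(2)-p.min(2)<40)&(np.hypot(W[...,0]-486,W[...,1]+357)<75)&(W[...,2]>5)&(W[...,2]<19)
    m=m.astype(np.uint8)
    Q=W[m>0]; h=cv2.convexHull(Q[:,:2].astype(np.float32))[:,0]
    f=least_squares(lambda s:np.hypot(h[:,0]-s[0],h[:,1]-s[1])-65,Q[:,:2].mean(0),loss="soft_l1",f_scale=2).x
    print(n,"plate",f.round(1),"z",np.median(Q[:,2]).round(1),len(Q))
    A=W.reshape(-1,3); A=A[np.isfinite(A[:,2])]
    T=A[(np.hypot(A[:,0]-486,A[:,1]+357)<100)&(A[:,2]>135)&(A[:,2]<163)]
    if len(T)>20:
        vx,vy,x,y=cv2.fitLine(T[:,:2].astype(np.float32),cv2.DIST_HUBER,0,.01,.01).ravel(); print("   tap heading",np.degrees(np.arctan2(vy,vx))%180,len(T),"y range",T[:,1].min(),T[:,1].max(),"x there",T[T[:,1]>T[:,1].max()-25].mean(0).round(1))
    B=A[(np.hypot(A[:,0]-532,A[:,1]+564)<150)&(A[:,2]>90)&(A[:,2]<325)]
    if len(B)>100:
        f=least_squares(lambda s:np.hypot(B[:,0]-s[0],B[:,1]-s[1])-125,[532,-564],loss="soft_l1",f_scale=2).x; print("   barrel",f.round(1),len(B))
if __name__=="__main__":
    for n in ("x0","x1","x2","x3"):
        try: pan(n,(520,-60),0,102.5)
        except Exception as e: print(n,e)
    for n in ("x1","x2","scene","top"): plate(n)
E
python3 m3.py
```

```text
x0 pan [519.9 -59.5] rim z 74.7 heading 102.8 handle z 71.5 826 692
x1 pan [519.3 -60.1] rim z 74.7 heading 106.6 handle z 70.4 23 1172
x2 pan [522.8 -57.5] rim z 73.3 heading 100.8 handle z 69.7 113 155
x3 pan [519.5 -60.2] rim z 74.8 heading 103.1 handle z 71.2 120 125
x1 plate [ 483.7 -359.7] z 12.0 3605
   tap heading 93.973625 924 y range -429.2504247502546 -345.8638110142951 x there [ 482.4 -355.   155. ]
   barrel [ 531.4 -568.6] 216
x2 plate [ 486.7 -358.8] z 9.9 941
   tap heading 104.4668 345 y range -445.33300020878283 -345.35384509902724 x there [ 490.7 -357.4  151.2]
   barrel [ 531.  -567.7] 8398
scene plate [ 486.5 -358.3] z 9.8 948
   tap heading 105.065414 344 y range -445.23762360984773 -345.98819941168523 x there [ 490.7 -357.6  150.9]
   barrel [ 531.  -567.7] 8396
top plate [ 485.2 -359.4] z 11.8 882
   tap heading 104.376205 221 y range -456.70300147526615 -347.2488328661566 x there [ 482.1 -357.9  154.7]
   barrel [ 532.3 -568.8] 3374
```

Pan at (519.7,-59.8), rim 74.7, heading 102.8°. Plate at (484,-359.8,12) and barrel axis at 214 mm (215 expected), so the open side points to 102.8°. Next is the handle grasp and a small lift.

```bash
python3 - <<'E'
from h import *
import m3
h=102.8; u=np.array([np.cos(np.radians(h)),np.sin(np.radians(h))]); p=np.array([519.7,-59.8])+105*u
robot.grip(44,110)
robot.move_ptp([*p,120],q(h-90)); st()
print("contact",robot.line_to([*p,27],v=80,contact_N=10)); st()
robot.grip(0,110); st(); print(telemetry.read_grip_force())
if telemetry.read_gripper_width()>12:
    robot.line_to([*p,52],v=50); robot.pause(.3); st()
    for n in("scene","top","wrist"):
        P,d,c,W=shot(n); np.savez("y_"+n,p=P,W=W)
        try: m3.pan("y_"+n,(520,-60),25,102.8)
        except Exception as e: print(e)
        A=W.reshape(-1,3); r=np.hypot(A[:,0]-519.7,A[:,1]+59.8)
        R=A[(r>46)&(r<55)&(abs(A[:,2]-100)<14)]
        if len(R)>20:
            k=np.linalg.lstsq(np.c_[R[:,:2]-[519.7,-59.8],np.ones(len(R))],R[:,2],rcond=None)[0]; print(n,"tilt along handle/deg",np.degrees(np.arctan(k[:2]@u)).round(1),"mid z",k[2].round(1),len(R))
    cv2.imwrite("pics/y.png",cv2.resize(np.load("y_scene.npz")["p"][100:300,80:400,::-1],None,fx=2,fy=2))
E
```

```text
t 23.57 p [497.2  41.7 121. ] F [ 0.3 -0.5 -0.4] w 44.3 j6 [-0.18  1.17]
contact False
t 24.88 p [496.9  42.5  27.6] F [ 0.2 -0.1  0.2] w 44.1 j6 [-0.18  1.17]
t 25.24 p [496.9  42.6  27.5] F [0.5 1.9 3.6] w 16.6 j6 [-0.18  1.17]
107.21795439720154
t 26.19 p [496.2  42.6  51.7] F [ 0.3 -0.6 -1.7] w 16.2 j6 [-0.18  1.17]
y_scene pan [521.9 -57.5] rim z 97.2 heading 100.7 handle z 94.1 65 133
scene tilt along handle/deg 0.5 mid z 93.9 241
y_top pan [518.7 -60.3] rim z 99.0 heading nan handle z nan 0 67
top tilt along handle/deg 0.4 mid z 97.2 101
y_wrist pan [520. -60.] rim z nan heading 103.1 handle z 95.8 6857 0
  return _methods._mean(a, axis=axis, dtype=dtype,
  ret = ret.dtype.type(ret / rcount)
```

View pics/y.png

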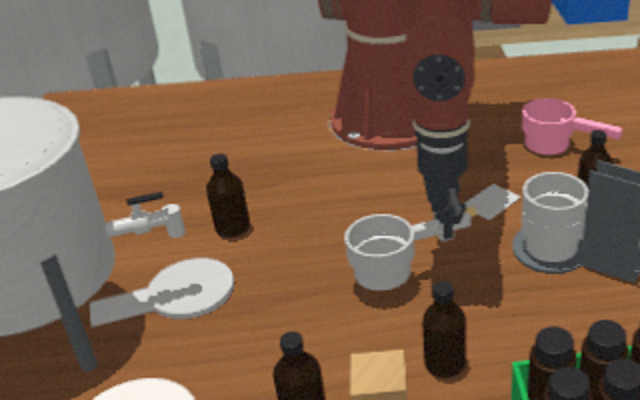

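The pan at (380,250) is held level by its handle, base about 24 mm and rim about 99 mm, so it passes below the 115 mm spout. I slide it in, lower with a contact stop, release and back off.

```bash
python3 - <<'E'
from h import *
import m3
h=102.8; u=np.array([np.cos(np.radians(h)),np.sin(np.radians(h))]); p=np.array([484.,-359.8])+105*u
robot.line_to([*(p+110*u),52],v=130); robot.line_to([*p,52],v=70); robot.pause(.2); st()
print("contact",robot.line_to([*p,36],v=15,contact_N=4)); st()
robot.grip(44,110); robot.pause(.2)
robot.line_to([*p,130],v=80); robot.line_to([*(p+130*u),260],v=200); robot.pause(.3); st()
for n in("scene","top","wrist"):
    P,d,c,W=shot(n); np.savez("z_"+n,p=P,W=W)
    try: m3.pan("z_"+n,(484,-360),12,102.8)
    except Exception as e: print(n,e)
a=cv2.resize(np.load("z_scene.npz")["p"][120:320,20:420,::-1],(800,400)); b=np.hstack([cv2.resize(np.load(f"z_{n}.npz")["p"][:,:,::-1],(320,200)) for n in("top","wrist")])
cv2.imwrite("pics/z.png",np.vstack([a,cv2.copyMakeBorder(b,0,0,0,160,0)]))
E
```

```text
t 29.97 p [ 460.7 -257.2   52. ] F [ 0.3  0.2 -2.1] w 16.6 j6 [-0.76  0.59]
contact True
t 30.75 p [ 460.6 -257.2   39.5] F [-0.1  1.4  3.8] w 16.2 j6 [-0.76  0.59]
t 33.99 p [ 431.8 -130.9  259.4] F [-0.7  0.5 -0.8] w 43.7 j6 [-0.59  0.76]
z_scene pan [ 485.6 -358.3] rim z 84.8 heading 101.4 handle z 81.6 108 128
z_top pan [ 486.1 -357.1] rim z 85.9 heading nan handle z nan 0 52
z_wrist pan [ 483.4 -358.4] rim z 86.0 heading 102.8 handle z 83.4 893 386
  return _methods._mean(a, axis=axis, dtype=dtype,
  ret = ret.dtype.type(ret / rcount)
```

View pics/z.png

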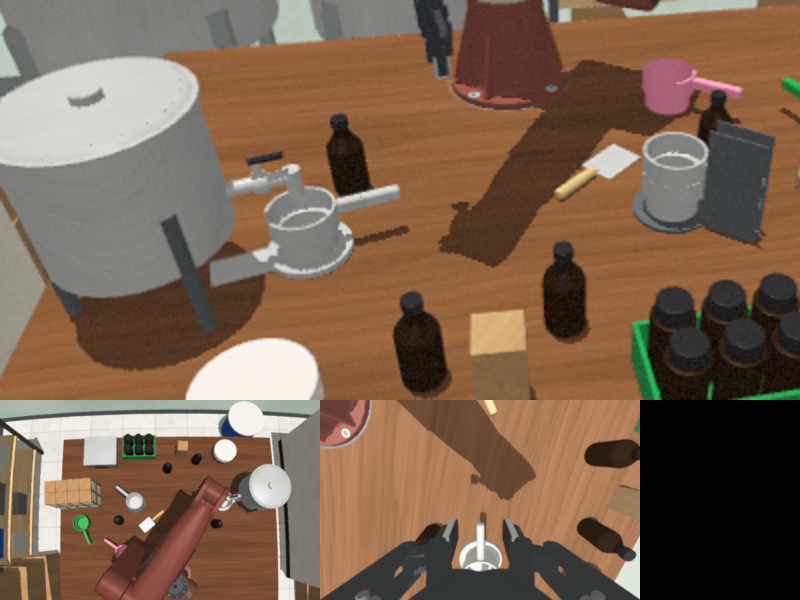

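The pan stands at (303,225) on the plate under the spout, rim at 86 mm (87 expected) and within 3 mm of the plate centre, with its handle away from the tank. The pile at (675,175) and the bottles are in place, and the gripper is clear.

```bash
python3 -c "
from station import robot
print(robot.hand_in())"
```

```text
the job is handed in; nothing more can be done
None
```

Job handed in at about 34 s: the top pan was set on the bench, then moved by its handle onto the drip plate under the spout, handle away from the tank, with the pile and bottles undisturbed; one earlier pinch closed empty because the gripper sits about 32 mm higher than reported, which I corrected for.

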